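# Stack a pulley and bearing for pressing

## Robot

A 6-joint arm with a two-finger parallel gripper is mounted at the origin on the work surface. World frame = base frame: x ahead of the robot, y to its left, z up, the work surface at z = 0. Lengths are in m, angles in degrees, forces in N, time in s.
With the tool pointing down it reaches from about 0.375 to 0.9 m from the base axis. Payload 3.1 kg.
Tool frame: the origin (TCP) lies on the centre line of the jaws, within the pads' length; the fingertips stand 25 mm ahead of it and the grasp point (between the pads) lies 6 mm ahead of it; z points along the fingers, y is the line along which they close (so a half turn about z gives the same grasp; the last joint's range is limited). The gripper opens to 87 mm and grips with 3 to 60 N. Pads are 19 mm wide; open, the fingers measure 117 mm over their backs; the gripper's body (75 mm by 190 mm) begins 51 mm behind the grasp point.
Start: joints at [54.173, 30.224, 82.088, -0, 67.689, -10.227], TCP at [0.27, 0.564, 0.209] pointing down, gripper open.
Joint ranges: [-176.69, 176.69], [-43.24, 126.21], [12.49, 139.97], [-82, 262], [0, 151.66], [-163.58, 163.58]. Speed limits (degrees/s): [159.86, 159.86, 180, 180, 180, 180].

## Interface

Orientations are given as a 3x3 rotation matrix whose columns are the frame's x, y, z axes.
In Python, from rig import * gives the robot as it stands.
- The arm moves only by the tool step_arm, never from a script. Its argument "steps" is a list of rows, each a list of 7 numbers: the shift along the tool's x, y, z normalised to -1 to 1, where 1 is 0.3 m, then the turn, a rotation vector about the tool's x, y, z normalised to -1 to 1, where 1 is 45 degrees, then the gripper's target within -1 to 1 (shut at 1, half-way at 0, fully open at -1). A call has 1 to 8 rows; each row is the pose to reach, as a shift and turn from the pose commanded when the call began, along the tool's axes at that moment; what a row does not reach only later rows make up. A row lasts 1/12 s, in which the tool goes at most 41.7 mm and 7.16 degrees, less where a joint would pass 70% of its speed; a pose out of reach is approached as far as the arm can. A call with a number of a shift or a turn outside -1 to 1 is refused whole. A call with a gripper value outside its range is refused whole. The fingers move at their own pace and stop on an object; the grip force is fixed at half the most. Time passes only in rows, so rows that repeat a pose let the fingers close. It gives the time, the measured TCP pose, the force, the opening and the grip force at its end, in the units of the state.
- read_state(): the state, without advancing time (a new reading comes with each control period).
- capture(name): name is "scene" or "top" or "wrist"; returns a dict with "image" (480x640x3 uint8, red, green, blue), "vertical_fov" (degrees; the focal length in pixels is half the picture's height over the tangent of half this angle, whatever the lens; pixels are square), "cx", "cy" (the principal point, pixels), "world_from_camera" (4x4, takes a point from camera to world coordinates); the wrist camera has in their place "T_tool_cam" (4x4, takes a point from camera to tool coordinates, whose origin is the TCP and whose axes are the flange's). Camera axes: x right, y down, z forward; pixel columns grow to the right and rows downward; lengths in m; the calibration is good to about 2 mm. A picture is of the moment at which its call begins: read the wrist's pose just before it. There is no depth.
- hand_in(): hands the job in; it is judged then, once.
The state is a dict: "time_s": time; "joint_positions": joint angles; "qvel": joint speeds; "tau": joint torques, N m; "position": TCP position; "tcp_rot": TCP orientation; "force": force on the tool from outside, world axes, zero at the start; "moment": the same for the moment, N m; "opening": opening from 0.0 (shut) to 1.0 (fully open); "grasp_force": force on a finger pad.
Only numpy, scipy, OpenCV 4.12 (cv2) and the standard library are available. Lean on these libraries where they do the work, as an engineer would, in place of code of your own. Each camera call takes 0.05 s, during which the arm holds its last target. There are 200 camera calls.

## Task

Get this bearing job ready for the press: first take the rusty old bearing out of the green press bed and lay it in the red scrap tray. Then build the stack in the bed's round recess, from the bottom up: aluminium support ring, blue pulley (narrow boss down, into the ring), bright new bearing in the pulley's pocket, and last the brass driver with its nose in the bearing's bore. Each part must sit level and fully home in the one below, and nothing else goes in the stack.

Things in the scene. Friction and masses are not known exactly. Their poses are not given: they have to be found in the camera images.
- bed: Target. Fixed square green press bed plate, 120 x 120 x 22 mm high, small steel bolt heads (4 mm proud) at its corners. In its top a round recess, 72 mm in diameter, 5 mm deep (floor 17 mm above the bench). Origin: centre of the underside, straight below the recess centre; z up. Stands left or right at the far side, turned a little.
- tin: Target. Fixed square red open scrap tray, 140 x 140 mm outside, 35 mm high, walls and floor 4 to 5 mm thick. Origin: centre of the underside; z up. On the side where the bed is not.
- old_bearing: Rusty brown worn bearing, a ring 50 mm outside, 30 mm bore, 20 mm high, about 0.13 kg. At the start it lies flat inside the bed's recess, roughly at its centre, with 15 mm standing above the bed's top. Origin: centre of the underside; z up along its axis.
- ring: Plain pale aluminium support ring, 66 mm outside, 46 mm bore, 30 mm high, about 0.35 kg, lying flat on the bench (same either way up). Goes into the bed's recess (3 mm play all round). Origin: centre of the underside; z up along its axis.
- pulley: Blue V-groove pulley, 38 mm high, about 0.35 kg, standing on its boss (40 mm dia, lowest 10 mm). Body from 10 to 38 mm: rims 66 mm dia, groove 58. Pocket in the top 56 mm dia, 6 mm deep, steel disc on its floor. Boss fits the ring's bore (3 mm play all round); body rests on the ring, origin then 20 mm above the ring's. Origin: centre of the boss's underside; z up along its axis.
- bearing: Bright steel new bearing, two black seal lines on top: a ring 50 mm outside, 30 mm bore, 20 mm high, about 0.13 kg, flat on the bench. Goes into the pulley's pocket (3 mm play all round), then stands 14 mm above the pulley's top; hold it above its lowest 8 mm so that the fingers clear the pocket's rim. Origin: centre of the underside; z up.
- driver: Brass press driver, 48 mm high, about 0.3 kg, standing on its nose. Nose 24 mm dia, lowest 12 mm; disc 44 mm dia from 12 to 24 mm; round grip stem 28 mm dia from 24 to 48 mm. The nose goes into the new bearing's bore (3 mm play all round) until the disc rests on the bearing, origin then 8 mm above the bearing's. Origin: centre of the nose's underside; z up along its axis.
Not all that is in view belongs to the job. There is more than one size of the old_bearing; the one meant has the size given above. Of the things that look like the pulley, take the one that is farthest to the robot's left at the start.

How it is judged:
By the outcome, as a careful person would: the job done as asked, in the order asked, and still so for the second after the job is handed in, with the robot touching nothing.
It also fails if it takes over 115 s, if anything falls off the work surface, if the arm or the gripper's body presses on something with over 40 N, if the wrist force passes 120 N, or if a joint passes its speed limit or range.

## Working session

There is one attempt and no reset: what is moved stays moved. The work goes in short steps, Python scripts to look and compute and a tool call to move; the robot and the scene stay as the last step left them, time stands still between calls to the robot, and variables do not carry over. Pictures are saved under pics/ and viewed, at most 14 in all, crops included, and the job is handed in when it is done.

Besides the shell and the picture viewer there is one more tool, called after "Call:" as a command line: name --pt "numbers of a row" for each row, then --argument value for the rest. step_arm: Moves the arm, as the interface text tells. Scaled input: -1 to 1 covers 0.3 m each way for a shift and 45 degrees each way for a turn. Its arguments: {"type":"object","properties":{"steps":{"type":"array"}},"required":["steps"]}

```bash
mkdir -p pics; ls; cat > h.py <<'E'
from rig import *
import numpy as np, cv2
def snap(n,f):
    s=read_state(); c=capture(n); cv2.imwrite('pics/'+f,c['image'][:,:,::-1])
    if 'T_tool_cam' in c:
        T=np.eye(4);T[:3,:3]=s['tcp_rot'];T[:3,3]=s['position'];c['W']=T@np.array(c['T_tool_cam'])
    else: c['W']=np.array(c['world_from_camera'])
    np.savez('pics/'+f+'.npz',W=c['W'],f=240/np.tan(np.radians(c['vertical_fov']/2)),cx=c['cx'],cy=c['cy'])
    return c
def pt(f,u,v,z):
    c=np.load('pics/'+f+'.npz');W=c['W']
    d=W[:3,:3]@np.array([(u-c['cx'])/c['f'],(v-c['cy'])/c['f'],1]);o=W[:3,3]
    return (o+d*(z-o[2])/d[2])[:3]
def px(f,p):
    c=np.load('pics/'+f+'.npz');q=np.linalg.inv(c['W'])@np.append(p,1)
    return q[:2]/q[2]*c['f']+[c['cx'],c['cy']]
def go(p,yaw=None):
    "tool shift (normalised) and yaw turn to reach p"
    s=read_state();R=np.array(s['tcp_rot']);d=R.T@(np.array(p)-s['position'])/0.3
    return d.round(4)
E
python3 -c "
from h import *
for n in ['scene','top','wrist']:
    c=snap(n,n+'0.png');print(n,c['vertical_fov'],c['W'].round(3).tolist())
s=read_state();print(s)"
```

```text
pics
scene 50.001744754827286 [[0.327, 0.58, -0.746, 1.201], [0.945, -0.214, 0.248, -0.289], [-0.016, -0.786, -0.618, 0.644], [0.0, 0.0, 0.0, 1.0]]
top 50.466166350653424 [[0.027, -0.998, 0.057, 0.441], [-1.0, -0.027, -0.001, -0.045], [0.002, -0.057, -0.998, 0.88], [0.0, 0.0, 0.0, 1.0]]
wrist 68.09757902315944 [[0.432, 0.875, 0.218, 0.21], [0.902, -0.419, -0.105, 0.591], [-0.001, 0.242, -0.97, 0.384], [0.0, 0.0, 0.0, 1.0]]
{'time_s': 0.15, 'joint_positions': array([ 5.41737268e+01,  3.02646141e+01,  8.21382666e+01, -4.38217531e-03,
        6.76892218e+01, -1.02268031e+01]), 'qvel': array([ 1.11955802e-01, -1.58498875e-01, -3.46460856e-01, -1.12279764e-04,
       -6.18586730e-02, -1.61295552e-02]), 'tau': array([ 9.93729409e-04, -4.40429771e+01, -1.76843011e+01,  6.33578771e-02,
        5.52782009e-02, -1.09329792e-04]), 'position': array([0.26969786, 0.56318233, 0.20842613]), 'tcp_rot': array([[-9.01848997e-01,  4.32050467e-01, -8.83541214e-04],
       [ 4.32051317e-01,  9.01848020e-01, -1.34476207e-03],
       [ 2.15814813e-04, -1.59450747e-03, -9.99998705e-01]]), 'force': array([ 0.6467345 ,  0.09014413, -0.11719303]), 'moment': array([0.00152409, 0.02163398, 0.03060888]), 'grasp_force': 0.0, 'opening': 1.0009416130973805}
```

View pics/top0.png

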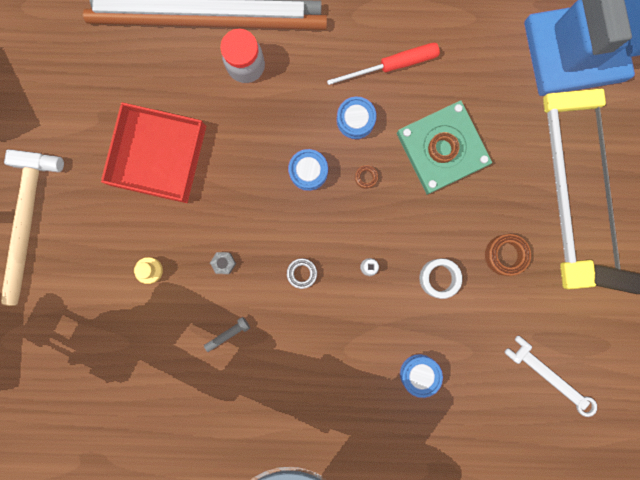

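View pics/scene0.png

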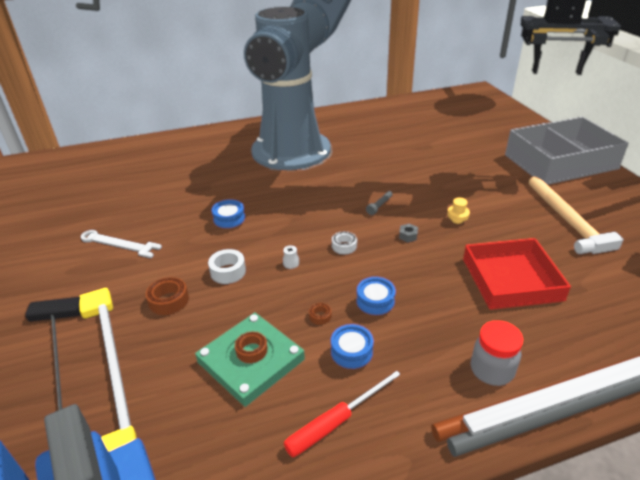

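The top view shows these candidates:
- **Old bearing:** rust rings at (444,147) in the bed, (367,177) small and (510,254) large. The one in the bed is meant.
- **Pulley:** blue pulleys at (308,169), (356,117) and (422,376). The farthest left (+y, smallest u) is (308,169).
- **Other parts:** new bearing (302,273), ring (441,278), driver (148,270), tray (153,152). The nut (222,263) and socket (370,267) aren't needed.

One enlarged crop will check these.

```bash
python3 -c "
from h import *
im=cv2.imread('pics/top0.png')[90:310,270:500]
cv2.imwrite('pics/c1.png',cv2.resize(im,None,fx=2.7,fy=2.7,interpolation=cv2.INTER_CUBIC))
f='top0.png'
for n,u,v,z in [('old',444,147,.037),('ring',441,278,.03),('pul',308,169,.038),('bear',302,273,.02),('drv',148,270,.036),('bed',445,147,.022),('tin',154,152,.035),('bigold',510,254,.02),('p2',356,117,.038)]: print(n,pt(f,u,v,z).round(4))
for n,a,b,z in [('old',(428,147),(460,147),.037),('ring',(420,278),(462,278),.03),('pul',(288,169),(328,169),.038),('bear',(287,273),(317,273),.02)]: print(n,np.linalg.norm(pt(f,*a,z)-pt(f,*b,z)).round(4))
"
```

```text
old [ 0.6535 -0.2439  0.037 ]
ring [ 0.4341 -0.2434  0.03  ]
pul [ 0.6099 -0.0169  0.038 ]
bear [ 0.4362 -0.0112  0.02  ]
drv [0.4345 0.243  0.036 ]
bed [ 0.6574 -0.2491  0.022 ]
tin [0.6324 0.2424 0.035 ]
bigold [ 0.4776 -0.362   0.02  ]
p2 [ 0.7003 -0.0951  0.038 ]
old 0.0537
ring 0.07
pul 0.0668
bear 0.0506
```

View pics/c1.png

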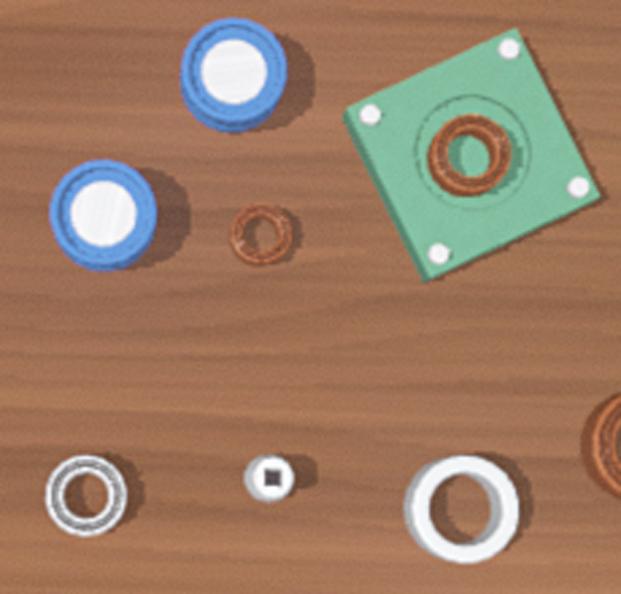

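The sizes match: old 50 mm, ring 66, pulley 66, bearing 50. In the crop the bolt mean is (474,151) and the recess centre (473,153), which puts the bed at about (0.656,-0.248). Moving over toward the bed now.

Call:
step_arm --pt "-0.774 -0.627 0.05 0 0 0.867 -1" --pt "-0.774 -0.627 0.05 0 0 0.867 -1" --pt "-0.774 -0.627 0.05 0 0 0.867 -1" --pt "-0.774 -0.627 0.05 0 0 0.867 -1" --pt "-0.774 -0.627 0.05 0 0 0.867 -1" --pt "-0.774 -0.627 0.05 0 0 0.867 -1" --pt "-0.774 -0.627 0.05 0 0 0.867 -1" --pt "-0.774 -0.627 0.05 0 0 0.867 -1"

```text
time_s: 0.82
position: [0.4001, 0.2888, 0.1937]
tcp_rot: [[-0.424, 0.906, -0.0], [0.906, 0.424, -0.003], [-0.002, -0.001, -1.0]]
force: [-0.8, -0.4, 0.7]
opening: 1.004
grasp_force: 0.0
```

```bash
python3 -c "
from h import *
f='top0.png'
s=read_state();print(s['position'],s['tcp_rot'].round(3).tolist(),s['joint_positions'])
print('bed',pt(f,270+474/2.7,90+150.75/2.7,.026),pt(f,270+473/2.7,90+153/2.7,.022),'old',pt(f,270+470/2.7,90+154/2.7,.037))
print(go([.655,-.248,.14])/2)"
```

```text
[0.40009707 0.2887924  0.19373171] [[-0.424, 0.906, -0.0], [0.906, 0.424, -0.003], [-0.002, -0.001, -1.0]] [ 22.91438909  21.43390291 101.54755779  -0.16627228  57.0847861
  -2.10105623]
bed [ 0.65838946 -0.24911342  0.026     ] [ 0.65795012 -0.24945619  0.022     ] old [ 0.65347606 -0.24402208  0.037     ]
[-0.99015  0.0052   0.0919 ]
```

Call:
step_arm --pt "-0.99 0.005 0.09 0 0 0 -1" --pt "-0.99 0.005 0.09 0 0 0 -1" --pt "-0.99 0.005 0.09 0 0 0 -1" --pt "-0.99 0.005 0.09 0 0 0 -1" --pt "-0.99 0.005 0.09 0 0 0 -1" --pt "-0.99 0.005 0.09 0 0 0 -1" --pt "-0.99 0.005 0.09 0 0 0 -1" --pt "-0.99 0.005 0.09 0 0 0 -1"

```text
time_s: 1.48
position: [0.5309, 0.0205, 0.1668]
tcp_rot: [[-0.424, 0.905, 0.004], [0.905, 0.424, -0.003], [-0.004, 0.003, -1.0]]
force: [0.4, 0.6, 0.4]
opening: 0.999
grasp_force: 0.0
```

Call:
step_arm --pt "-0.94 0 0.09 0 0 0 -1" --pt "-0.94 0 0.09 0 0 0 -1" --pt "-0.94 0 0.09 0 0 0 -1" --pt "-0.94 0 0.09 0 0 0 -1" --pt "-0.94 0 0.09 0 0 0 -1" --pt "-0.94 0 0.09 0 0 0 -1" --pt "-0.94 0 0.09 0 0 0 -1" --pt "-0.94 0 0.09 0 0 0 -1"

```text
time_s: 2.15
position: [0.6507, -0.2354, 0.1392]
tcp_rot: [[-0.425, 0.905, 0.004], [0.905, 0.425, -0.004], [-0.005, 0.002, -1.0]]
force: [0.2, -0.1, 1.0]
opening: 1.003
grasp_force: 0.0
```

```bash
python3 -c "
from h import *
snap('wrist','w1.png')
s=read_state();print(s['position'],s['tcp_rot'].round(4).tolist())
for p in [(.658,-.249,.022),(.6535,-.244,.037)]: print(px('w1.png',p))"
```

```text
[ 0.64878659 -0.23161855  0.1390627 ] [[-0.4256, 0.9049, 0.0007], [0.9049, 0.4256, -0.0005], [-0.0008, 0.0004, -1.0]]
[320.40119334 246.63359224]
[318.13541818 243.97318514]
```

View pics/w1.png

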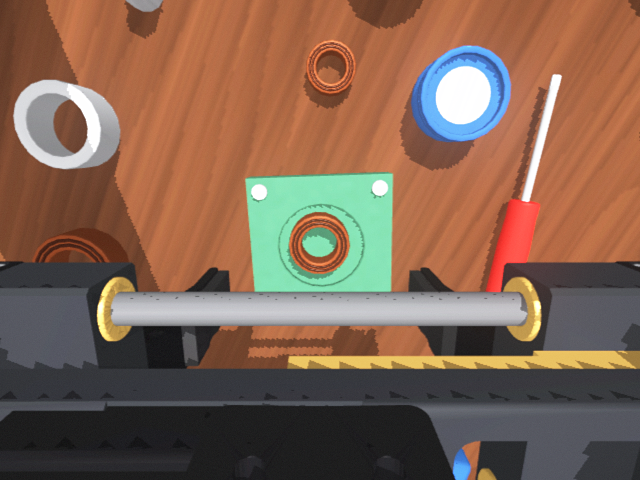

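The wrist view shows the old bearing's top centre at (319,243) and the recess centre at (321,245). Projections were (318,244) and (320,247), so the two cameras agree. Now descending and gripping.

Call:
step_arm --pt "-0.044 -0.003 0 0 0 0 -1" --pt "-0.044 -0.003 0.12 0 0 0 -1" --pt "-0.044 -0.003 0.2 0 0 0 -1" --pt "-0.044 -0.003 0.26 0 0 0 -1" --pt "-0.044 -0.003 0.293 0 0 0 -1" --pt "-0.044 -0.003 0.293 0 0 0 -1" --pt "-0.044 -0.003 0.293 0 0 0 0" --pt "-0.044 -0.003 0.293 0 0 0 1"

```text
time_s: 2.87
position: [0.6536, -0.2409, 0.0538]
tcp_rot: [[-0.429, 0.903, 0.002], [0.903, 0.429, -0.001], [-0.002, 0.002, -1.0]]
force: [-0.4, 0.6, -0.7]
opening: 0.918
grasp_force: 0.0
```

Call:
step_arm --pt "0 0 0 0 0 0 1" --pt "0 0 0 0 0 0 1" --pt "0 0 0 0 0 0 1" --pt "0 0 0 0 0 0 1" --pt "0 0 0 0 0 0 1" --pt "0 0 0 0 0 0 1"

```text
time_s: 3.37
position: [0.6526, -0.2412, 0.0524]
tcp_rot: [[-0.429, 0.904, 0.0], [0.904, 0.429, -0.0], [-0.0, 0.0, -1.0]]
force: [-0.2, -0.3, -0.3]
opening: 0.472
grasp_force: 0.0
```

Call:
step_arm --pt "0 0 0 0 0 0 1" --pt "0 0 0 0 0 0 1"

```text
time_s: 3.53
position: [0.6525, -0.2411, 0.0522]
tcp_rot: [[-0.429, 0.903, -0.0], [0.903, 0.429, 0.0], [0.0, -0.0, -1.0]]
force: [1.2, -0.2, 0.5]
opening: 0.327
grasp_force: 0.0
```

```bash
python3 -c "
from h import *
s=read_state();print(s['opening'],s['grasp_force'],s['position'])
snap('scene','s1.png')
im=cv2.imread('pics/s1.png')[240:420,140:380]
cv2.imwrite('pics/s1c.png',cv2.resize(im,None,fx=2.5,fy=2.5,interpolation=cv2.INTER_CUBIC))
"
```

```text
0.32661558844114014 0.0 [ 0.65250858 -0.24108782  0.05221075]
```

View pics/s1c.png

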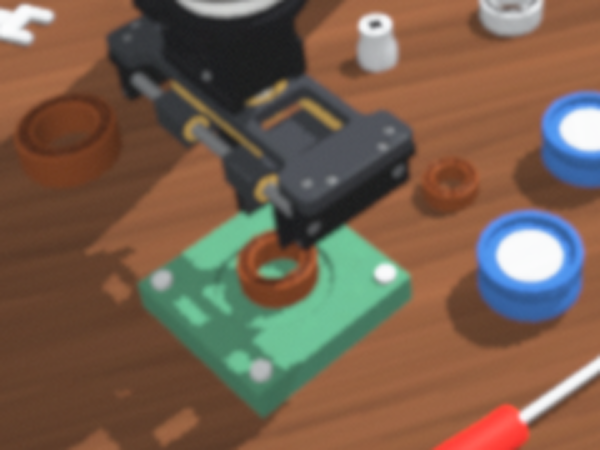

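The crop shows the fingers shut behind the old bearing (base side), with the bearing at about (278,268) untouched. I'll project the TCP and fingertip into the views to see where the discrepancy is.

```bash
python3 -c "
from h import *
s=read_state();p=np.array(s['position']);R=np.array(s['tcp_rot'])
for d in (0,.006,.025): 
  q=px('s1.png',p+R[:,2]*d); print(d,q,(q-[140,240])*2.5)
q=px('s1.png',[.6535,-.244,.037]);print('old',(q-[140,240])*2.5)
for y in(-.058,.058): print((px('s1.png',p+R[:,2]*.025+R[:,1]*y)-[140,240])*2.5)
c=capture('wrist');T=np.array(c['T_tool_cam']);print(T.round(4).tolist())
snap('wrist','w2.png')
for y in(-.04,0,.04): print(px('w2.png',p+R[:,2]*.025+R[:,1]*y))
"
```

```text
0 [250.45091209 334.06681002] [276.12728022 235.16702505]
0.006 [250.8950846  336.71876242] [277.23771151 241.79690605]
0.025 [252.27454304 344.95488234] [280.68635759 262.38720584]
old [274.6374021  254.16586743]
[225.97156793 213.90271889]
[340.08598792 315.02307668]
[[-0.0001, -0.9703, -0.2418, 0.0655], [1.0, -0.0003, 0.001, -0.001], [-0.0011, -0.2418, 0.9703, -0.1759], [0.0, 0.0, 0.0, 1.0]]
[252.77861722 263.67891599]
[320.19033499 263.65084828]
[387.57642054 263.62279124]
```

View pics/w2.png

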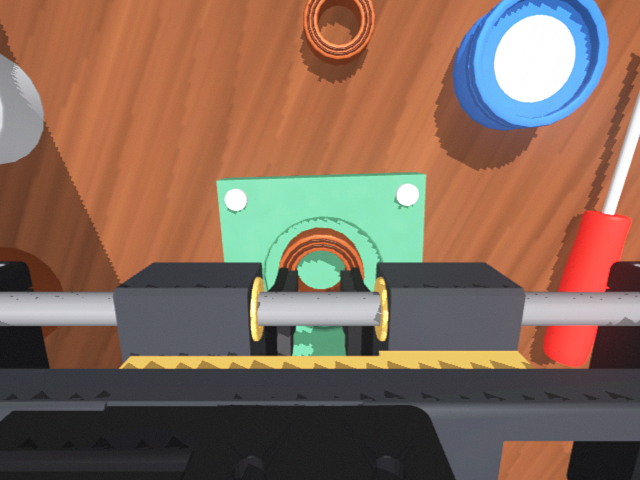

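```bash
python3 -c "
from h import *
a=cv2.imread('pics/s1.png')[280:370,210:310];b=cv2.imread('pics/w2.png')[220:370,240:400]
a=cv2.resize(a,(400,360),interpolation=cv2.INTER_CUBIC);b=cv2.resize(b,(384,360),interpolation=cv2.INTER_CUBIC)
cv2.imwrite('pics/cmp.png',np.hstack([a,b]))
"
```

```text
(no output)
```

View pics/cmp.png

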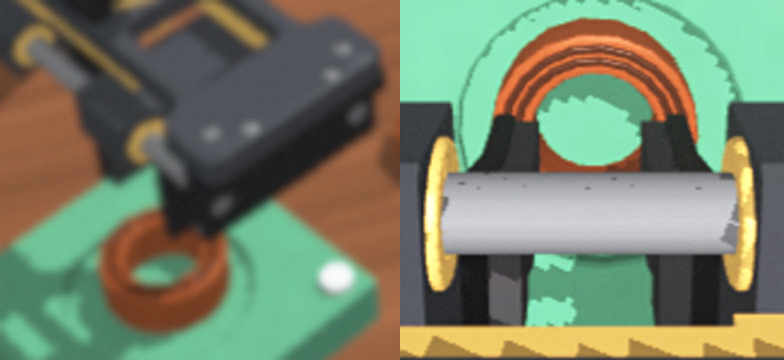

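```bash
python3 -c "
from h import *
n=np.linalg.norm
print(n(pt('top0.png',270+370/2.7,90+114/2.7,.026)-pt('top0.png',270+438/2.7,90+254/2.7,.026)))
print(pt('top0.png',270+370/2.7,90+114/2.7,.026),pt('top0.png',270+438/2.7,90+254/2.7,.026))
for f,a,b in [('w1.png',(259,192),(380,187.5)),('w2.png',(236,200),(407,195))]: 
  A,B=pt(f,*a,.026),pt(f,*b,.026);print(A,B,n(A-B))
s=read_state();print(s['opening'],s['position'],s['joint_positions'],s['grasp_force'])
"
```

```text
0.09829249417319026
[ 0.68007001 -0.18323554  0.026     ] [ 0.5922493  -0.22738232  0.026     ]
[ 0.59277588 -0.22746685  0.026     ] [ 0.68005502 -0.18255691  0.026     ] 0.09815574714535934
[ 0.59288791 -0.22760174  0.026     ] [ 0.67973156 -0.18326126  0.026     ] 0.09750845376163857
0.1896639416908738 [ 0.65251462 -0.24110175  0.05217316] [-2.94605652e+01  4.60294176e+01  7.74850681e+01 -7.17776250e-04
  5.64925680e+01 -5.48432697e+01] 0.0
```

The bolts measured from the wrist camera agree with the top view, so the pose is right. The fingers still closed above the bearing, so the real tips look 30 to 40 mm higher than stated. I'll open and probe down gently, watching the force.

Call:
step_arm --pt "0 0 0 0 0 0 -1" --pt "0 0 0 0 0 0 -1" --pt "0 0 0 0 0 0 -1" --pt "0 0 0 0 0 0 -1" --pt "0 0 0 0 0 0 -1" --pt "0 0 0 0 0 0 -1" --pt "0 0 0 0 0 0 -1" --pt "0 0 0 0 0 0 -1"

```text
time_s: 4.35
position: [0.6526, -0.2411, 0.0523]
tcp_rot: [[-0.429, 0.903, -0.0], [0.903, 0.429, -0.0], [-0.0, -0.0, -1.0]]
force: [0.5, -0.2, 0.5]
opening: 0.709
grasp_force: 0.0
```

Call:
step_arm --pt "-0.01 0 0.005 0 0 0 -1" --pt "-0.01 0 0.01 0 0 0 -1" --pt "-0.01 0 0.015 0 0 0 -1" --pt "-0.01 0 0.02 0 0 0 -1" --pt "-0.01 0 0.025 0 0 0 -1" --pt "-0.01 0 0.025 0 0 0 -1"

```text
time_s: 4.85
position: [0.6535, -0.2436, 0.0442]
tcp_rot: [[-0.429, 0.903, -0.001], [0.903, 0.429, 0.0], [0.001, -0.001, -1.0]]
force: [-0.8, -0.4, 0.9]
opening: 0.997
grasp_force: 0.0
```

Call:
step_arm --pt "0 0 0.008 0 0 0 -1" --pt "0 0 0.016 0 0 0 -1" --pt "0 0 0.024 0 0 0 -1" --pt "0 0 0.032 0 0 0 -1" --pt "0 0 0.032 0 0 0 -1"

```text
time_s: 5.27
position: [0.6534, -0.2435, 0.0344]
tcp_rot: [[-0.429, 0.903, -0.001], [0.903, 0.429, 0.001], [0.001, -0.001, -1.0]]
force: [-0.4, -0.4, -0.4]
opening: 1.0
grasp_force: 0.0
```

```bash
python3 -c "
from h import *
snap('scene','s2.png');snap('wrist','w3.png')
s=read_state();print(s['opening'],s['position'],s['force'])
a=cv2.imread('pics/s2.png')[270:380,190:320];b=cv2.imread('pics/w3.png')[120:380,160:480]
a=cv2.resize(a,(440,372),interpolation=cv2.INTER_CUBIC);b=cv2.resize(b,(358,291),interpolation=cv2.INTER_AREA)
b=cv2.copyMakeBorder(b,0,81,0,0,cv2.BORDER_CONSTANT)
cv2.imwrite('pics/cmp2.png',np.hstack([a,b]))
"
```

```text
1.0034202331768536 [ 0.65376575 -0.24373792  0.03494065] [-0.25281938  0.1475992   0.16403143]
```

View pics/cmp2.png

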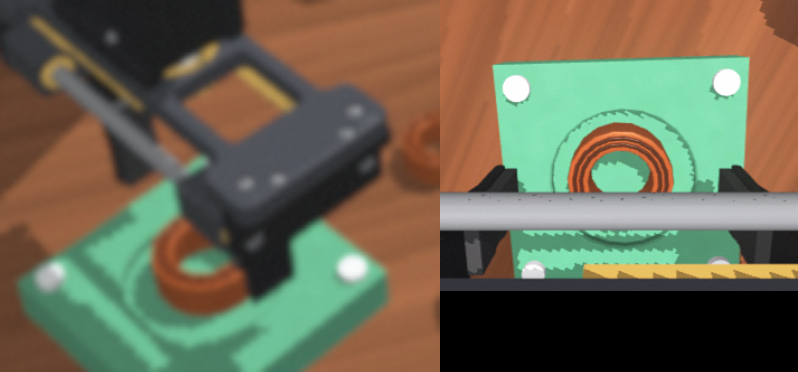

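The left half shows the near fingertip ending at about (265,300), which is (268,359) in the scene image. It now stands beside the bearing. I'll solve for how far ahead of the TCP the tip is.

```bash
python3 -c "
from h import *
s=read_state();p=np.array(s['position']);R=np.array(s['tcp_rot'])
for d in (-.02,-.01,0,.01,.025):
  print(d,[((px('s2.png',p+R[:,2]*d+R[:,1]*y+R[:,0]*x)-[190,270])*3.385).round().tolist() for y in (.0435,.0585) for x in (-.01,.01)], (px('w3.png',p+R[:,2]*d+R[:,1]*.0435+R[:,0]*.01)-[160,120])*1.119)
"
```

```text
-0.02 [[241.0, 282.0], [277.0, 257.0], [263.0, 301.0], [299.0, 275.0]] [285.18376919 172.15173522]
-0.01 [[244.0, 297.0], [279.0, 272.0], [265.0, 316.0], [301.0, 290.0]] [279.17987984 164.43795234]
0 [[246.0, 312.0], [281.0, 286.0], [268.0, 331.0], [303.0, 305.0]] [273.80951195 157.53811633]
0.01 [[248.0, 326.0], [283.0, 301.0], [270.0, 346.0], [305.0, 320.0]] [268.97741833 151.32985383]
0.025 [[252.0, 348.0], [286.0, 322.0], [273.0, 367.0], [307.0, 341.0]] [262.57389121 143.10261727]
```

Both views put the tips about 12 to 20 mm behind the reported TCP, so tip z is about 0.05 now. Probing further down.

Call:
step_arm --pt "0 0 0.008 0 0 0 -1" --pt "0 0 0.016 0 0 0 -1" --pt "0 0 0.024 0 0 0 -1" --pt "0 0 0.032 0 0 0 -1" --pt "0 0 0.04 0 0 0 -1" --pt "0 0 0.048 0 0 0 -1" --pt "0 0 0.048 0 0 0 -1"

```text
time_s: 5.95
position: [0.6534, -0.2436, 0.02]
tcp_rot: [[-0.429, 0.903, -0.001], [0.903, 0.429, 0.001], [0.001, -0.001, -1.0]]
force: [0.0, -0.1, -0.2]
opening: 0.995
grasp_force: 0.0
```

Call:
step_arm --pt "0 0 0.005 0 0 0 -1" --pt "0 0 0.01 0 0 0 -1" --pt "0 0 0.01 0 0 0 -1"

```text
time_s: 6.2
position: [0.6537, -0.2437, 0.0175]
tcp_rot: [[-0.429, 0.903, -0.0], [0.903, 0.429, 0.0], [0.0, -0.0, -1.0]]
force: [-0.8, -0.4, -0.0]
opening: 0.998
grasp_force: 0.0
```

Call:
step_arm --pt "0 0 0.005 0 0 0 -1" --pt "0 0 0.01 0 0 0 -1" --pt "0 0 0.01 0 0 0 -1"

```text
time_s: 6.45
position: [0.6537, -0.2437, 0.0144]
tcp_rot: [[-0.429, 0.903, -0.0], [0.903, 0.429, 0.0], [0.0, -0.0, -1.0]]
force: [0.4, 0.9, -0.7]
opening: 1.004
grasp_force: 0.0
```

Call:
step_arm --pt "0 0 0.005 0 0 0 -1" --pt "0 0 0.01 0 0 0 -1" --pt "0 0 0.01 0 0 0 -1"

```text
time_s: 6.7
position: [0.6536, -0.2437, 0.0114]
tcp_rot: [[-0.429, 0.903, -0.001], [0.903, 0.429, 0.0], [0.0, -0.0, -1.0]]
force: [-0.4, 0.7, 0.4]
opening: 1.0
grasp_force: 0.0
```

Call:
step_arm --pt "0 0 0.005 0 0 0 -1" --pt "0 0 0.005 0 0 0 -1"

```text
time_s: 6.87
position: [0.6537, -0.2437, 0.01]
tcp_rot: [[-0.429, 0.903, -0.0], [0.903, 0.429, 0.0], [0.0, -0.0, -1.0]]
force: [-0.2, -0.7, 0.1]
opening: 0.999
grasp_force: 0.0
```

Call:
step_arm --pt "0 0 0.005 0 0 0 -1" --pt "0 0 0.005 0 0 0 -1"

```text
time_s: 7.03
position: [0.6541, -0.2439, 0.0091]
tcp_rot: [[-0.429, 0.903, 0.0], [0.903, 0.429, -0.0], [-0.0, 0.0, -1.0]]
force: [-0.1, 0.3, 1.7]
opening: 1.001
grasp_force: 0.8
```

Contact at TCP z ≈ 0.009 with the bed top at 0.022, so the tips are about 13 mm behind the reported TCP. I'll use tip z = TCP z + 0.013. Raising slightly and gripping.

Call:
step_arm --pt "0 0 -0.012 0 0 0 -1" --pt "0 0 -0.012 0 0 0 1" --pt "0 0 -0.012 0 0 0 1" --pt "0 0 -0.012 0 0 0 1" --pt "0 0 -0.012 0 0 0 1" --pt "0 0 -0.012 0 0 0 1" --pt "0 0 -0.012 0 0 0 1" --pt "0 0 -0.012 0 0 0 1"

```text
time_s: 7.7
position: [0.6539, -0.2438, 0.0122]
tcp_rot: [[-0.429, 0.903, 0.0], [0.903, 0.429, 0.0], [0.0, 0.0, -1.0]]
force: [0.6, 0.3, 0.4]
opening: 0.566
grasp_force: 30.0
```

Call:
step_arm --pt "0 0 0 0 0 0 1" --pt "0 0 0 0 0 0 1" --pt "0 0 0 0 0 0 1"

```text
time_s: 7.95
position: [0.6539, -0.2438, 0.0122]
tcp_rot: [[-0.429, 0.903, 0.0], [0.903, 0.429, 0.0], [0.0, 0.0, -1.0]]
force: [0.9, 0.4, -0.7]
opening: 0.569
grasp_force: 30.0
```

Call:
step_arm --pt "0 0 -0.08 0 0 0 1" --pt "0 0 -0.2 0 0 0 1" --pt "0 0 -0.3 0 0 0 1" --pt "0.13 0.055 -0.3 0 0 0 1" --pt "0.27 0.11 -0.3 0 0 0 1" --pt "0.4 0.17 -0.3 0 0 0 1" --pt "0.53 0.22 -0.3 0 0 0 1" --pt "0.66 0.275 -0.3 0 0 0 1"

```text
time_s: 8.62
position: [0.6428, -0.0341, 0.1022]
tcp_rot: [[-0.428, 0.904, -0.001], [0.904, 0.428, 0.0], [0.001, -0.001, -1.0]]
force: [0.9, 0.5, -2.2]
opening: 0.564
grasp_force: 30.0
```

Call:
step_arm --pt "0.13 0.055 0 0 0 0 1" --pt "0.26 0.11 0 0 0 0 1" --pt "0.39 0.165 0 0 0 0 1" --pt "0.52 0.22 0 0 0 0 1" --pt "0.65 0.275 0 0 0 0 1" --pt "0.78 0.33 0 0 0 0 1" --pt "0.834 0.354 0 0 0 0 1" --pt "0.834 0.354 0 0 0 0 1"

```text
time_s: 9.28
position: [0.631, 0.2417, 0.1021]
tcp_rot: [[-0.434, 0.901, -0.0], [0.901, 0.434, 0.002], [0.002, 0.001, -1.0]]
force: [0.1, -0.3, -0.4]
opening: 0.565
grasp_force: 30.0
```

```bash
python3 -c "
from h import *
s=read_state();print(s['position'],s['opening'],s['grasp_force']);print(go([.632,.242,.004]))
f='top0.png'
print([pt(f,u,v,.035).round(3).tolist() for u,v in((122,104),(204,121),(185,200),(104,186))])"
```

```text
[0.6310401  0.24171866 0.10206829] 0.5650131458068991 30.000212704762816
[-0.0012  0.0031  0.3269]
[[0.713, 0.3, 0.035], [0.687, 0.161, 0.035], [0.553, 0.187, 0.035], [0.573, 0.323, 0.035]]
```

Call:
step_arm --pt "0 0 0.1 0 0 0 1" --pt "0 0 0.2 0 0 0 1" --pt "0 0 0.28 0 0 0 1" --pt "0 0 0.32 0 0 0 1" --pt "0 0 0.333 0 0 0 1" --pt "0 0 0.337 0 0 0 1" --pt "0 0 0.337 0 0 0 1"

```text
time_s: 9.87
position: [0.6334, 0.2355, 0.002]
tcp_rot: [[-0.428, 0.904, 0.002], [0.904, 0.428, 0.0], [-0.0, 0.001, -1.0]]
force: [0.4, -0.2, -1.7]
opening: 0.566
grasp_force: 30.0
```

Call:
step_arm --pt "0 0 0.005 0 0 0 1" --pt "0 0 0.005 0 0 0 -0.4" --pt "0 0 0.005 0 0 0 -0.4" --pt "0 0 0.005 0 0 0 -0.4" --pt "0 0 0.005 0 0 0 -0.4" --pt "0 0 -0.09 0 0 0 -0.4" --pt "0 0 -0.22 0 0 0 -1" --pt "0 0 -0.33 0 0 0 -1"

```text
time_s: 10.53
position: [0.6322, 0.2358, 0.1014]
tcp_rot: [[-0.429, 0.903, -0.001], [0.903, 0.429, -0.0], [0.0, -0.001, -1.0]]
force: [1.2, 0.3, -0.5]
opening: 0.779
grasp_force: 0.0
```

```bash
python3 -c "
from h import *
snap('wrist','w4.png')
s=read_state();print(s['position'],s['opening'],s['force'])
print('ring to',go([.4341,-.2434,.12]), 'R',s['tcp_rot'].round(3).tolist(),s['joint_positions'])"
```

```text
[0.63724767 0.23704544 0.10956181] 0.8172358931658045 [1.37553685 0.70739728 3.82834719]
ring to [-1.1562 -1.2982 -0.0477] R [[-0.429, 0.903, 0.013], [0.903, 0.429, 0.003], [-0.003, 0.013, -1.0]] [ 1.10064523e+01  4.05482210e+01  7.90346237e+01  4.60632434e-03
  5.96586856e+01 -1.44027859e+01]
```

View pics/w4.png

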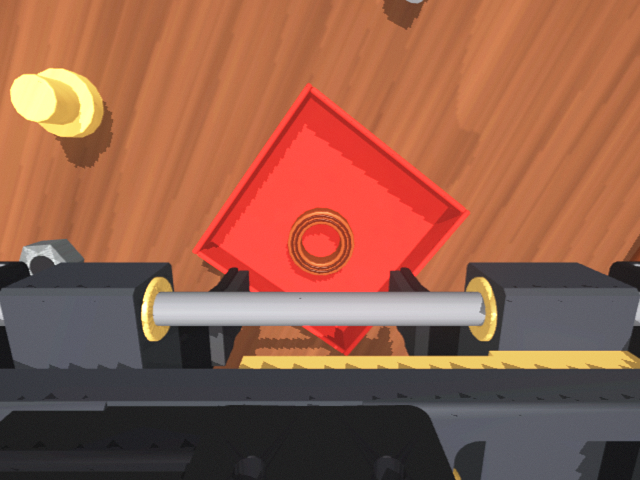

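The view shows the old bearing lying flat in the tray at (320,243). Next is the ring, with its top centre in the crop at (466,508), i.e. u=442.6, v=278.1.

Call:
step_arm --pt "-0.09 -0.1 0 0 0 0 -1" --pt "-0.18 -0.2 0 0 0 0 -1" --pt "-0.27 -0.3 0 0 0 0 -1" --pt "-0.36 -0.4 0 0 0 0 -1" --pt "-0.45 -0.5 0 0 0 0 -1" --pt "-0.54 -0.6 0 0 0 0 -1" --pt "-0.63 -0.7 0 0 0 0 -1" --pt "-0.72 -0.8 0 0 0 0 -1"

```text
time_s: 11.25
position: [0.5076, -0.0638, 0.1007]
tcp_rot: [[-0.429, 0.903, 0.001], [0.903, 0.429, -0.001], [-0.001, 0.001, -1.0]]
force: [1.2, 0.1, -0.3]
opening: 0.994
grasp_force: 0.0
```

Call:
step_arm --pt "-0.09 -0.1 0 0 0 0 -1" --pt "-0.18 -0.2 0 0 0 0 -1" --pt "-0.27 -0.3 0 0 0 0 -1" --pt "-0.36 -0.4 0 0 0 0 -1" --pt "-0.42 -0.48 0 0 0 0 -1" --pt "-0.42 -0.48 0 0 0 0 -1" --pt "-0.42 -0.48 0 0 0 0 -1"

```text
time_s: 11.83
position: [0.4318, -0.2395, 0.1005]
tcp_rot: [[-0.425, 0.905, 0.001], [0.905, 0.425, -0.001], [-0.001, 0.001, -1.0]]
force: [-0.7, 0.5, 0.1]
opening: 1.0
grasp_force: 0.0
```

```bash
python3 -c "
from h import *
f='top0.png'
for n,u,v,z in [('ring',466,508,.03),('pul',103.5,213,.035),('bear',87,495,.02),('bed',473,153,.022)]: print(n,pt(f,270+u/2.7,90+v/2.7,z).round(4))
s=read_state();print(s['position'],s['qvel'].round(1))
c=snap('wrist','w5.png')
q=px('w5.png',pt(f,270+466/2.7,90+508/2.7,.03));print(q,go([.434,-.2445,-.003]))
u,v=q.astype(int)
im=cv2.imread('pics/w5.png')[max(0,v-75):v+75,u-100:u+100];print('crop org',u-100,max(0,v-75))
cv2.imwrite('pics/w5c.png',cv2.resize(im,None,fx=4,fy=4,interpolation=cv2.INTER_CUBIC))"
```

```text
ring [ 0.4339 -0.2461  0.03  ]
pul [ 0.6107 -0.0174  0.035 ]
bear [ 0.4357 -0.0116  0.02  ]
bed [ 0.658  -0.2495  0.022 ]
[ 0.4317983  -0.23950916  0.10053163] [ 3.2 -0.   1.2  0.6  0.5  0.2]
[318.6149176  253.00802821] [-0.0223 -0.0031  0.3447]
crop org 218 178
```

View pics/w5c.png

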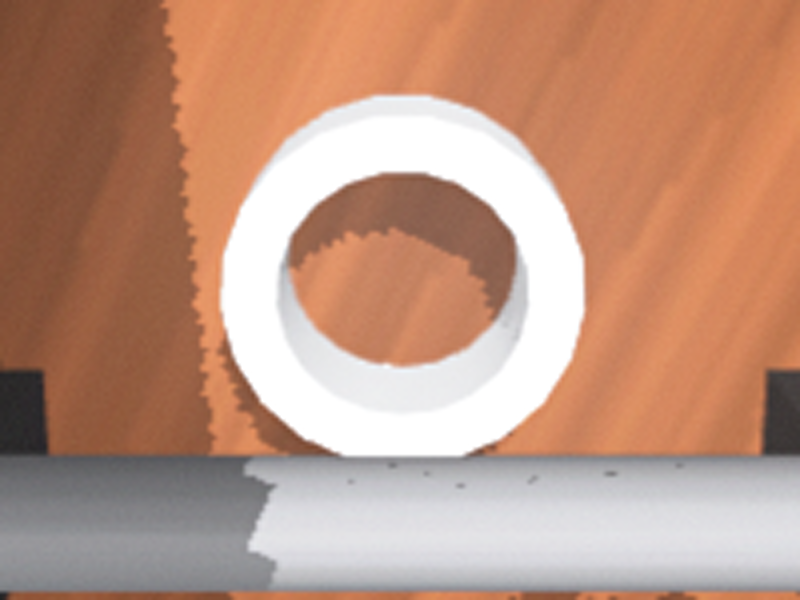

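In the crop the ring's top face centre is (403,291), so (318.8,250.8) against a predicted (318.6,253.0). That is within about 1.3 mm. I'll descend partway, let it settle, then correct.

Call:
step_arm --pt "0 0 0.08 0 0 0 -1" --pt "0 0 0.14 0 0 0 -1" --pt "0 0 0.16 0 0 0 -1" --pt "0 0 0.16 0 0 0 -1" --pt "0 0 0.16 0 0 0 -1"

```text
time_s: 12.3
position: [0.4326, -0.2367, 0.0523]
tcp_rot: [[-0.43, 0.903, -0.0], [0.903, 0.43, 0.0], [0.001, -0.0, -1.0]]
force: [-0.0, 0.5, -0.2]
opening: 0.998
grasp_force: 0.0
```

```bash
python3 -c "
from h import *
print(pt('w5.png',318.75,250.75,.03))
s=read_state();print(s['position'],s['qvel'].round(1));print(go([.4336,-.2455,-.003]))"
```

```text
[ 0.4332951  -0.24449756  0.03      ]
[ 0.43255158 -0.23669754  0.05232571] [-0.4 -1.2 -0.6 -0.1 -0.1 -0. ]
[-0.0281 -0.0094  0.1844]
```

Call:
step_arm --pt "-0.027 -0.009 0 0 0 0 -1" --pt "-0.027 -0.009 0.06 0 0 0 -1" --pt "-0.027 -0.009 0.12 0 0 0 -1" --pt "-0.027 -0.009 0.165 0 0 0 -1" --pt "-0.027 -0.009 0.183 0 0 0 -1" --pt "-0.027 -0.009 0.183 0 0 0 -1" --pt "-0.027 -0.009 0.183 0 0 0 1" --pt "-0.027 -0.009 0.183 0 0 0 1"

```text
time_s: 12.97
position: [0.4339, -0.2469, -0.0017]
tcp_rot: [[-0.429, 0.903, 0.001], [0.903, 0.429, -0.001], [-0.002, 0.001, -1.0]]
force: [-0.5, -0.1, -0.7]
opening: 0.922
grasp_force: 0.0
```

Call:
step_arm --pt "0 0 0 0 0 0 1" --pt "0 0 0 0 0 0 1" --pt "0 0 0 0 0 0 1" --pt "0 0 0 0 0 0 1"

```text
time_s: 13.3
position: [0.4339, -0.2467, -0.0019]
tcp_rot: [[-0.429, 0.903, 0.002], [0.903, 0.429, -0.001], [-0.002, 0.001, -1.0]]
force: [1.4, 0.9, 5.0]
opening: 0.754
grasp_force: 30.0
```

Grip holds at 65.6 mm opening. Lifting and carrying the ring to the bed.

Call:
step_arm --pt "0 0 -0.08 0 0 0 1" --pt "0 0 -0.2 0 0 0 1" --pt "-0.06 0.12 -0.24 0 0 0 1" --pt "-0.12 0.24 -0.24 0 0 0 1" --pt "-0.18 0.36 -0.24 0 0 0 1" --pt "-0.24 0.48 -0.24 0 0 0 1" --pt "-0.29 0.58 -0.24 0 0 0 1" --pt "-0.334 0.67 -0.24 0 0 0 1"

```text
time_s: 13.97
position: [0.6591, -0.2498, 0.0682]
tcp_rot: [[-0.429, 0.903, -0.001], [0.903, 0.429, 0.001], [0.001, -0.001, -1.0]]
force: [0.7, -0.8, -3.6]
opening: 0.747
grasp_force: 30.0
```

Call:
step_arm --pt "0 0 0 0 0 0 1" --pt "0 0 0.05 0 0 0 1" --pt "0 0 0.1 0 0 0 1" --pt "0 0 0.1 0 0 0 1" --pt "0 0 0.1 0 0 0 1"

```text
time_s: 14.38
position: [0.6554, -0.2494, 0.037]
tcp_rot: [[-0.429, 0.903, -0.005], [0.903, 0.429, 0.003], [0.005, -0.004, -1.0]]
force: [0.3, -0.2, -2.9]
opening: 0.754
grasp_force: 30.0
```

```bash
python3 -c "
from h import *
s=read_state();print(s['position'],s['qvel'].round(1),s['force'],s['opening']);print(go([.6585,-.2508,.020]))"
```

```text
[ 0.65536243 -0.24938617  0.03699057] [-0.1 -1.8 -1.9  0.  -0.6  0.1] [ 0.29964841 -0.20244758 -2.90876167] 0.753586550299146
[-0.009   0.0076  0.0566]
```

Call:
step_arm --pt "-0.009 0.007 0 0 0 0 1" --pt "-0.009 0.007 0.02 0 0 0 1" --pt "-0.009 0.007 0.03 0 0 0 1" --pt "-0.009 0.007 0.03 0 0 0 1" --pt "-0.009 0.007 0.03 0 0 0 1"

```text
time_s: 14.8
position: [0.6605, -0.2521, 0.0303]
tcp_rot: [[-0.429, 0.903, -0.0], [0.903, 0.429, 0.0], [0.0, -0.0, -1.0]]
force: [-0.5, 0.1, -4.3]
opening: 0.752
grasp_force: 30.0
```

```bash
python3 -c "
from h import *
s=read_state();print(s['position'],s['qvel'].round(1),s['force'],s['opening']);print(go([.6585,-.2508,.020]))"
```

```text
[ 0.66054216 -0.25206228  0.03031818] [ 0.1 -0.2 -0.2 -0.  -0.2 -0. ] [-0.48632995  0.09212492 -4.25827969] 0.7521907232281901
[ 0.0067 -0.0043  0.0344]
```

Call:
step_arm --pt "0.0067 -0.004 0 0 0 0 1" --pt "0.0067 -0.004 0.012 0 0 0 1" --pt "0.0067 -0.004 0.024 0 0 0 1" --pt "0.0067 -0.004 0.034 0 0 0 1" --pt "0.0067 -0.004 0.042 0 0 0 1" --pt "0.0067 -0.004 0.046 0 0 0 1" --pt "0.0067 -0.004 0.046 0 0 0 1"

```text
time_s: 15.38
position: [0.6585, -0.2507, 0.0159]
tcp_rot: [[-0.429, 0.903, -0.001], [0.903, 0.429, 0.0], [0.001, -0.001, -1.0]]
force: [0.8, -0.1, -4.1]
opening: 0.755
grasp_force: 30.0
```

Call:
step_arm --pt "0 0 0.004 0 0 0 1" --pt "0 0 0.004 0 0 0 1"

```text
time_s: 15.55
position: [0.659, -0.2509, 0.0154]
tcp_rot: [[-0.429, 0.903, 0.0], [0.903, 0.429, -0.0], [-0.0, 0.0, -1.0]]
force: [0.3, -0.2, -3.8]
opening: 0.754
grasp_force: 30.0
```

Call:
step_arm --pt "0 0 0 0 0 0 -1" --pt "0 0 0 0 0 0 -1" --pt "0 0 0 0 0 0 -1" --pt "0 0 0 0 0 0 -1" --pt "0 0 -0.05 0 0 0 -1" --pt "0 0 -0.15 0 0 0 -1" --pt "0 0 -0.28 0 0 0 -1" --pt "0 0 -0.28 0 0 0 -1"

```text
time_s: 16.22
position: [0.6642, -0.2537, 0.1091]
tcp_rot: [[-0.429, 0.903, 0.014], [0.903, 0.429, -0.008], [-0.013, 0.009, -1.0]]
force: [1.0, -1.2, 1.5]
opening: 0.997
grasp_force: 0.0
```

```bash
python3 -c "
from h import *
s=read_state();print(s['position'],s['qvel'].round(1),s['force'],s['opening']);print(go([.6107,-.0174,.10]))
snap('wrist','w6.png')
for p in [(.658,-.2495,.047),(.658,-.2495,.022)]: print(px('w6.png',p))
q=px('w6.png',(.658,-.2495,.03)).astype(int);print(q)
cv2.imwrite('pics/w6c.png',cv2.resize(cv2.imread('pics/w6.png')[q[1]-80:q[1]+70,q[0]-100:q[0]+100],None,fx=4,fy=4,interpolation=cv2.INTER_CUBIC))"
```

```text
[ 0.66423315 -0.25365493  0.10914165] [-0.2  2.7  1.9  0.1 -5.  -0.1] [ 0.98008919 -1.16747579  1.46340253] 0.997296613418196
[0.7883 0.1764 0.0216]
[313.50477844 236.93031206]
[313.63570998 228.65753887]
[313 231]
```

View pics/w6c.png

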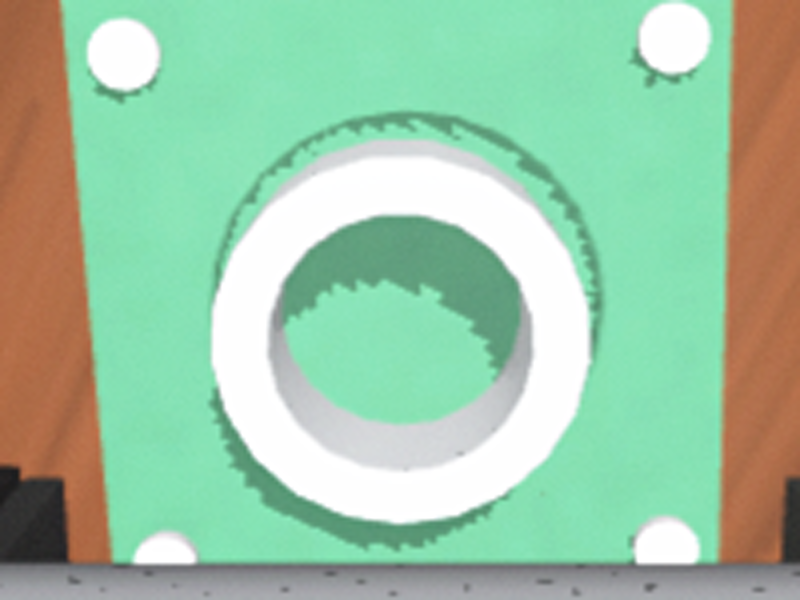

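The ring's top centre is at crop (400.5,340.5), so (313.1,236.1) against a predicted (313.5,236.9). It sits centred in the recess. Now to the pulley.

Call:
step_arm --pt "0.12 0.03 0 0 0 0 -1" --pt "0.25 0.06 0 0 0 0 -1" --pt "0.38 0.09 0 0 0 0 -1" --pt "0.5 0.12 0 0 0 0 -1" --pt "0.62 0.15 0 0 0 0 -1" --pt "0.72 0.18 0 0 0 0 -1" --pt "0.772 0.19 0 0 0 0 -1" --pt "0.772 0.19 0 0 0 0 -1"

```text
time_s: 16.93
position: [0.6092, -0.0135, 0.0993]
tcp_rot: [[-0.433, 0.902, -0.002], [0.902, 0.433, 0.001], [0.002, -0.002, -1.0]]
force: [0.2, -0.3, -0.6]
opening: 1.002
grasp_force: 0.0
```

Call:
step_arm --pt "0 0 0.02 0 0 0 -1" --pt "0 0 0.02 0 0 0 -1" --pt "0 0 0.02 0 0 0 -1"

```text
time_s: 17.18
position: [0.6114, -0.019, 0.0928]
tcp_rot: [[-0.427, 0.904, -0.0], [0.904, 0.427, -0.0], [-0.0, -0.0, -1.0]]
force: [0.2, 0.0, -0.2]
opening: 0.996
grasp_force: 0.0
```

```bash
cat >> h.py <<'E'
def blob(f,uv,test,r=60):
    "fit ellipse to hull of the connected mask nearest uv"
    im=cv2.imread('pics/'+f).astype(int);m=test(im[...,2],im[...,1],im[...,0]).astype(np.uint8)
    n,l,st,ce=cv2.connectedComponentsWithStats(m)
    out=[(np.hypot(*(ce[i]-uv)),i) for i in range(1,n) if st[i,4]>150 and np.hypot(*(ce[i]-uv))<r]
    for d,i in sorted(out)[:3]:
        c=cv2.convexHull(np.argwhere(l==i)[:,::-1].astype(np.int32)); e=cv2.fitEllipse(c)
        print('blob',st[i,4],st[i,:4],'ell',np.round(e[0],1),np.round(e[1],1))
E
python3 -c "
from h import *
s=read_state();print(s['position'],s['qvel'].round(1))
snap('wrist','w7.png')
q=px('w7.png',(.6107,-.0174,.032));print('disc',q,'rim',px('w7.png',(.6107,-.0174,.038)))
blob('w7.png',q,lambda r,g,b:(r>190)&(g>190)&(b>190))
blob('w7.png',q,lambda r,g,b:(b>r+40)&(b>90))
print(go([.6107,-.0174,-.003]))"
```

```text
[ 0.61140631 -0.01901373  0.0928265 ] [-0.4 -0.2 -0.4  0.1  0.1  0.1]
disc [320.04070041 245.05340683] rim [320.07686359 247.37103093]
blob 2643 [291 216  60  57] ell [320.4 244.2] [56.8 58.9]
blob 4833 [272 194  98  98] ell [320.4 243.2] [96.5 98.4]
[6.100e-03 1.000e-04 3.199e-01]
```

The disc fit at (320.4,244.2) matches the predicted (320.0,245.1), so descending and gripping.

Call:
step_arm --pt "0.005 0 0.1 0 0 0 -1" --pt "0.005 0 0.2 0 0 0 -1" --pt "0.005 0 0.28 0 0 0 -1" --pt "0.005 0 0.31 0 0 0 -1" --pt "0.005 0 0.32 0 0 0 -1" --pt "0.005 0 0.32 0 0 0 -1" --pt "0.005 0 0.32 0 0 0 1" --pt "0.005 0 0.32 0 0 0 1"

```text
time_s: 17.9
position: [0.6119, -0.0163, -0.0011]
tcp_rot: [[-0.428, 0.904, 0.003], [0.904, 0.428, -0.001], [-0.002, 0.003, -1.0]]
force: [0.4, -0.4, 0.5]
opening: 0.92
grasp_force: 0.0
```

Call:
step_arm --pt "0 0 0 0 0 0 1" --pt "0 0 0 0 0 0 1" --pt "0 0 0 0 0 0 1" --pt "0 0 0 0 0 0 1"

```text
time_s: 18.23
position: [0.6112, -0.0159, -0.0016]
tcp_rot: [[-0.429, 0.903, 0.002], [0.903, 0.429, -0.0], [-0.001, 0.002, -1.0]]
force: [0.0, -0.2, 4.4]
opening: 0.739
grasp_force: 30.0
```

Call:
step_arm --pt "0 0 -0.08 0 0 0 1" --pt "0 0 -0.17 0 0 0 1" --pt "-0.1 -0.025 -0.25 0 0 0 1" --pt "-0.22 -0.055 -0.25 0 0 0 1" --pt "-0.34 -0.085 -0.25 0 0 0 1" --pt "-0.46 -0.115 -0.25 0 0 0 1" --pt "-0.58 -0.145 -0.25 0 0 0 1" --pt "-0.68 -0.17 -0.25 0 0 0 1"

```text
time_s: 18.9
position: [0.6513, -0.2244, 0.0716]
tcp_rot: [[-0.428, 0.904, -0.001], [0.904, 0.428, -0.0], [0.0, -0.001, -1.0]]
force: [0.5, 0.7, -2.9]
opening: 0.738
grasp_force: 30.0
```

Call:
step_arm --pt "-0.06 -0.015 0 0 0 0 1" --pt "-0.086 -0.022 0 0 0 0 1" --pt "-0.086 -0.022 0 0 0 0 1" --pt "-0.086 -0.022 0 0 0 0 1" --pt "-0.086 -0.022 0 0 0 0 1" --pt "-0.086 -0.022 0 0 0 0 1"

```text
time_s: 19.4
position: [0.6563, -0.2457, 0.072]
tcp_rot: [[-0.43, 0.903, -0.002], [0.903, 0.43, 0.001], [0.002, -0.001, -1.0]]
force: [0.3, -0.3, -2.8]
opening: 0.743
grasp_force: 30.0
```

```bash
python3 -c "
from h import *
s=read_state();print(s['position'],s['qvel'].round(1),s['force'],s['opening']);print(go([.6576,-.2483,.036]))"
```

```text
[ 0.65634599 -0.24571724  0.07203425] [ 0.1 -0.1 -0.5 -0.2 -0.1 -0.2] [ 0.28118477 -0.28739473 -2.76393071] 0.7425963104627468
[-0.0098  0.0002  0.1201]
```

Call:
step_arm --pt "-0.009 0 0.02 0 0 0 1" --pt "-0.009 0 0.05 0 0 0 1" --pt "-0.009 0 0.07 0 0 0 1" --pt "-0.009 0 0.075 0 0 0 1" --pt "-0.009 0 0.075 0 0 0 1" --pt "-0.009 0 0.075 0 0 0 1" --pt "-0.009 0 0.075 0 0 0 1"

```text
time_s: 19.98
position: [0.6583, -0.2507, 0.05]
tcp_rot: [[-0.429, 0.903, 0.0], [0.903, 0.429, -0.0], [-0.0, 0.0, -1.0]]
force: [0.9, -0.1, -2.8]
opening: 0.743
grasp_force: 30.0
```

```bash
python3 -c "
from h import *
s=read_state();print(s['position'],s['qvel'].round(1),s['force'],s['opening']);print(go([.6576,-.2483,.036]))"
```

```text
[ 0.6582708  -0.25072226  0.04998959] [-0.  -0.5 -0.   0.1 -0.   0. ] [ 0.86531237 -0.14951802 -2.77833427] 0.7429472015929387
[0.0083 0.0014 0.0466]
```

Call:
step_arm --pt "0.0075 0.001 0 0 0 0 1" --pt "0.0075 0.001 0 0 0 0 1" --pt "0.0075 0.001 0.012 0 0 0 1" --pt "0.0075 0.001 0.02 0 0 0 1" --pt "0.0075 0.001 0.028 0 0 0 1" --pt "0.0075 0.001 0.036 0 0 0 1" --pt "0.0075 0.001 0.044 0 0 0 1" --pt "0.0075 0.001 0.044 0 0 0 1"

```text
time_s: 20.65
position: [0.6569, -0.2482, 0.0358]
tcp_rot: [[-0.429, 0.903, -0.001], [0.903, 0.429, 0.001], [0.001, -0.001, -1.0]]
force: [0.5, 0.5, -3.1]
opening: 0.741
grasp_force: 30.0
```

Call:
step_arm --pt "0 0 0.002 0 0 0 1" --pt "0 0 0.002 0 0 0 1" --pt "0 0 0.002 0 0 0 -1" --pt "0 0 0.002 0 0 0 -1" --pt "0 0 0.002 0 0 0 -1" --pt "0 0 0.002 0 0 0 -1"

```text
time_s: 21.15
position: [0.658, -0.2487, 0.0369]
tcp_rot: [[-0.429, 0.903, 0.001], [0.903, 0.429, -0.001], [-0.001, 0.001, -1.0]]
force: [-0.3, -0.0, 0.7]
opening: 0.951
grasp_force: 0.0
```

Call:
step_arm --pt "0 0 -0.04 0 0 0 -1" --pt "0 0 -0.1 0 0 0 -1" --pt "0 0 -0.18 0 0 0 -1" --pt "0 0 -0.25 0 0 0 -1" --pt "0 0 -0.28 0 0 0 -1" --pt "0 0 -0.28 0 0 0 -1" --pt "0 0 -0.28 0 0 0 -1"

```text
time_s: 21.73
position: [0.6575, -0.2485, 0.1208]
tcp_rot: [[-0.429, 0.903, 0.001], [0.903, 0.429, -0.001], [-0.001, 0.001, -1.0]]
force: [0.6, 0.4, 0.5]
opening: 0.998
grasp_force: 0.0
```

```bash
python3 -c "
from h import *
s=read_state();print(s['position'],s['qvel'].round(1),s['force'],s['opening']);print(go([.4357,-.0116,.10]))
snap('wrist','w8.png')
q=px('w8.png',(.658,-.2492,.069));print('disc',q,'rim',px('w8.png',(.658,-.2492,.075)))
blob('w8.png',q,lambda r,g,b:(r>190)&(g>190)&(b>190))
blob('w8.png',q,lambda r,g,b:(b>r+40)&(b>90))
d=.03;print('disc dia px if 36mm', np.linalg.norm(px('w8.png',(.658,-.2492-.033,.075))-px('w8.png',(.658,-.2492+.033,.075))))
"
```

```text
[ 0.65748334 -0.24845504  0.12076425] [0.  1.9 1.7 0.  0.  0. ] [0.55818521 0.41094137 0.45133389] 0.9980748400485793
[ 1.0303 -0.3295  0.068 ]
disc [320.15377967 252.38276801] rim [320.20409602 254.97263849]
blob 2790 [289 223  61  58] ell [318.6 251.8] [58.1 60.7]
blob 157 [291 196  60  15] ell [320.  218.2] [45.5 65.8]
blob 4072 [111 304 416  14] ell [321.5 310.5] [ 14.3 472.8]
blob 15852 [240 157 158 135] ell [320.2 221.8] [165.  200.3]
disc dia px if 36mm 98.1597223609128
```

The disc is at (318.6,251.8) against a predicted (320.2,252.4), and its scale fits the seated height. So the pulley is home, about 1 mm off centre at (0.657,-0.2493). Now the bearing.

Call:
step_arm --pt "0.12 -0.038 0 0 0 0 -1" --pt "0.25 -0.08 0 0 0 0 -1" --pt "0.38 -0.12 0 0 0 0 -1" --pt "0.5 -0.16 0 0 0 0 -1" --pt "0.63 -0.2 0 0 0 0 -1" --pt "0.76 -0.24 0 0 0 0 -1" --pt "0.89 -0.285 0 0 0 0 -1" --pt "0.98 -0.315 0 0 0 0 -1"

```text
time_s: 22.45
position: [0.4405, -0.0203, 0.1186]
tcp_rot: [[-0.429, 0.903, -0.007], [0.903, 0.429, 0.003], [0.006, -0.006, -1.0]]
force: [-0.2, -0.3, 0.5]
opening: 1.0
grasp_force: 0.0
```

Call:
step_arm --pt "0.05 -0.015 0.04 0 0 0 -1" --pt "0.05 -0.015 0.08 0 0 0 -1" --pt "0.05 -0.015 0.08 0 0 0 -1" --pt "0.05 -0.015 0.08 0 0 0 -1" --pt "0.05 -0.015 0.08 0 0 0 -1" --pt "0.05 -0.015 0.08 0 0 0 -1"

```text
time_s: 22.95
position: [0.4363, -0.0123, 0.0961]
tcp_rot: [[-0.428, 0.904, 0.001], [0.904, 0.428, -0.0], [-0.001, 0.001, -1.0]]
force: [0.5, -0.4, 1.0]
opening: 1.002
grasp_force: 0.0
```

```bash
python3 -c "
from h import *
s=read_state();print(s['position'],s['qvel'].round(1))
snap('wrist','w9.png')
q=px('w9.png',(.4357,-.0116,.02));print('top',q)
blob('w9.png',q,lambda r,g,b:(r>150)&(b>r-25)&(g>140),40)
blob('w9.png',q,lambda r,g,b:(abs(r-b)<25),40)
print(go([.4357,-.0116,-.002]))
u,v=q.astype(int)
cv2.imwrite('pics/w9c.png',cv2.resize(cv2.imread('pics/w9.png')[v-60:v+60,u-80:u+80],None,fx=4,fy=4,interpolation=cv2.INTER_CUBIC));print(u-80,v-60)"
```

```text
[ 0.43630571 -0.0122554   0.0961483 ] [-0.1 -0.2  0.   0.  -0.1  0. ]
top [319.41697542 240.78361743]
blob 1228 [292 212  56  55] ell [319.7 238.9] [54.8 56.7]
blob 898 [286 203  68  69] ell [319.7 237. ] [67.2 68.4]
blob 2642 [286 203  68  69] ell [319.7 237. ] [67.2 68.4]
[ 0.003  -0.0011  0.3275]
239 180
```

Bearing top fit is (319.7,238.9) against a predicted (319.4,240.8), close enough. Descending and gripping.

Call:
step_arm --pt "0.004 -0.001 0.1 0 0 0 -1" --pt "0.004 -0.001 0.2 0 0 0 -1" --pt "0.004 -0.001 0.28 0 0 0 -1" --pt "0.004 -0.001 0.315 0 0 0 -1" --pt "0.004 -0.001 0.329 0 0 0 -1" --pt "0.004 -0.001 0.329 0 0 0 -1" --pt "0.004 -0.001 0.329 0 0 0 -1" --pt "0.004 -0.001 0.329 0 0 0 1"

```text
time_s: 23.67
position: [0.4355, -0.011, -0.0018]
tcp_rot: [[-0.429, 0.904, 0.002], [0.904, 0.429, -0.001], [-0.001, 0.002, -1.0]]
force: [-0.1, -0.1, 1.0]
opening: 0.973
grasp_force: 0.0
```

Call:
step_arm --pt "0 0 0 0 0 0 1" --pt "0 0 0 0 0 0 1" --pt "0 0 0 0 0 0 1" --pt "0 0 0 0 0 0 1" --pt "0 0 0 0 0 0 1" --pt "0 0 0 0 0 0 1" --pt "0 0 0 0 0 0 1"

```text
time_s: 24.25
position: [0.435, -0.0108, -0.0025]
tcp_rot: [[-0.429, 0.903, 0.001], [0.903, 0.429, -0.0], [-0.0, 0.001, -1.0]]
force: [-0.5, -1.2, 3.1]
opening: 0.561
grasp_force: 30.0
```

Call:
step_arm --pt "0 0 -0.1 0 0 0 1" --pt "0 0 -0.22 0 0 0 1" --pt "0 0 -0.35 0 0 0 1" --pt "-0.11 0.035 -0.35 0 0 0 1" --pt "-0.23 0.073 -0.35 0 0 0 1" --pt "-0.35 0.111 -0.35 0 0 0 1" --pt "-0.47 0.149 -0.35 0 0 0 1" --pt "-0.58 0.184 -0.35 0 0 0 1"

```text
time_s: 24.92
position: [0.56, -0.1458, 0.1024]
tcp_rot: [[-0.428, 0.904, 0.0], [0.904, 0.428, -0.0], [-0.0, -0.0, -1.0]]
force: [0.8, 0.2, -1.3]
opening: 0.562
grasp_force: 30.0
```

Call:
step_arm --pt "-0.11 0.035 0 0 0 0 1" --pt "-0.22 0.07 0 0 0 0 1" --pt "-0.33 0.105 0 0 0 0 1" --pt "-0.42 0.133 0 0 0 0 1" --pt "-0.453 0.143 0 0 0 0 1" --pt "-0.453 0.143 0 0 0 0 1" --pt "-0.453 0.143 0 0 0 0 1" --pt "-0.453 0.143 0 0 0 0 1"

```text
time_s: 25.58
position: [0.6543, -0.2471, 0.1013]
tcp_rot: [[-0.429, 0.903, -0.003], [0.903, 0.429, 0.002], [0.003, -0.002, -1.0]]
force: [-0.3, -0.9, -2.0]
opening: 0.56
grasp_force: 30.0
```

```bash
python3 -c "
from h import *
s=read_state();print(s['position'],s['qvel'].round(1),s['force'],s['opening']);print(go([.6567,-.2488,.0665]))"
```

```text
[ 0.65434877 -0.24705064  0.10130878] [ 0.4 -0.8  0.5  0.  -0.2  0.1] [-0.34742758 -0.93235761 -1.96247256] 0.55998455143159
[-0.009   0.0048  0.116 ]
```

Call:
step_arm --pt "-0.007 0.004 0.02 0 0 0 1" --pt "-0.007 0.004 0.05 0 0 0 1" --pt "-0.007 0.004 0.07 0 0 0 1" --pt "-0.007 0.004 0.08 0 0 0 1" --pt "-0.007 0.004 0.08 0 0 0 1" --pt "-0.007 0.004 0.08 0 0 0 1" --pt "-0.007 0.004 0.08 0 0 0 1"

```text
time_s: 26.17
position: [0.6583, -0.2501, 0.0785]
tcp_rot: [[-0.429, 0.903, 0.0], [0.903, 0.429, -0.0], [-0.0, 0.0, -1.0]]
force: [0.4, -0.4, -1.3]
opening: 0.564
grasp_force: 30.0
```

```bash
python3 -c "
from h import *
s=read_state();print(s['position'],s['qvel'].round(1),s['force'],s['opening']);print(go([.6567,-.2488,.0665]))"
```

```text
[ 0.65832133 -0.25006885  0.07849958] [-0.1 -0.4 -0.3 -0.  -0.1  0. ] [ 0.3814355  -0.41167111 -1.33769009] 0.5638760044901289
[ 0.0062 -0.0031  0.04  ]
```

Call:
step_arm --pt "0.006 -0.003 0 0 0 0 1" --pt "0.006 -0.003 0 0 0 0 1" --pt "0.006 -0.003 0.01 0 0 0 1" --pt "0.006 -0.003 0.018 0 0 0 1" --pt "0.006 -0.003 0.026 0 0 0 1" --pt "0.006 -0.003 0.033 0 0 0 1" --pt "0.006 -0.003 0.037 0 0 0 1" --pt "0.006 -0.003 0.037 0 0 0 1"

```text
time_s: 26.83
position: [0.6564, -0.2487, 0.0669]
tcp_rot: [[-0.429, 0.903, -0.0], [0.903, 0.429, 0.0], [0.0, -0.0, -1.0]]
force: [-0.2, 0.6, -1.3]
opening: 0.563
grasp_force: 30.0
```

Call:
step_arm --pt "0 0 0.002 0 0 0 1" --pt "0 0 0.002 0 0 0 1" --pt "0 0 0.002 0 0 0 -1" --pt "0 0 0.002 0 0 0 -1" --pt "0 0 0.002 0 0 0 -1" --pt "0 0 0.002 0 0 0 -1"

```text
time_s: 27.33
position: [0.6568, -0.2489, 0.0669]
tcp_rot: [[-0.429, 0.903, 0.001], [0.903, 0.429, -0.0], [-0.001, 0.0, -1.0]]
force: [0.2, 1.2, 0.2]
opening: 0.78
grasp_force: 0.0
```

Call:
step_arm --pt "0 0 -0.04 0 0 0 -1" --pt "0 0 -0.1 0 0 0 -1" --pt "0 0 -0.18 0 0 0 -1" --pt "0 0 -0.22 0 0 0 -1" --pt "0 0 -0.22 0 0 0 -1" --pt "0 0 -0.22 0 0 0 -1"

```text
time_s: 27.83
position: [0.6571, -0.249, 0.134]
tcp_rot: [[-0.429, 0.903, 0.002], [0.903, 0.429, -0.001], [-0.002, 0.001, -1.0]]
force: [-0.5, 0.4, -0.8]
opening: 0.995
grasp_force: 0.0
```

```bash
python3 -c "
from h import *
s=read_state();print(s['position'],s['qvel'].round(1),s['force'],s['opening']);print(go([.4345,.243,.12]))
snap('wrist','wa.png')
P=(.657,-.2493,.089)
q=px('wa.png',P);print('top',q)
blob('wa.png',q,lambda r,g,b:(r>150)&(b>r-25)&(g>140),40)
blob('wa.png',q,lambda r,g,b:(abs(r-b)<25),40)
print('50mm px', np.linalg.norm(px('wa.png',(.657,-.2493-.025,.089))-px('wa.png',(.657,-.2493+.025,.089))),'w9 ref',np.linalg.norm(px('w9.png',(.4357,-.0116-.025,.02))-px('w9.png',(.4357,-.0116+.025,.02))))
u,v=q.astype(int);print(u-100,v-75)
cv2.imwrite('pics/wac.png',cv2.resize(cv2.imread('pics/wa.png')[v-75:v+75,u-100:u+100],None,fx=4,fy=4,interpolation=cv2.INTER_CUBIC))"
```

```text
[ 0.65710796 -0.24903254  0.13396303] [ 0.1  2.   2.   0.  -0.   0. ] [-0.51193507  0.41516772 -0.76989138] 0.994569428440103
[1.7999 0.0329 0.0429]
top [319.60653251 254.22101524]
blob 2256 [291 227  55  52] ell [318.2 252.9] [52.3 54.6]
blob 471 [287 223  63  61] ell [318.2 252.7] [61.2 63.8]
blob 1182 [280 211  77  78] ell [318.3 250. ] [76.4 77.8]
blob 4557 [280 211  77  78] ell [318.1 250. ] [75.6 77.1]
50mm px 74.64920620881509 w9 ref 66.54798381881758
219 179
```

View pics/wac.png

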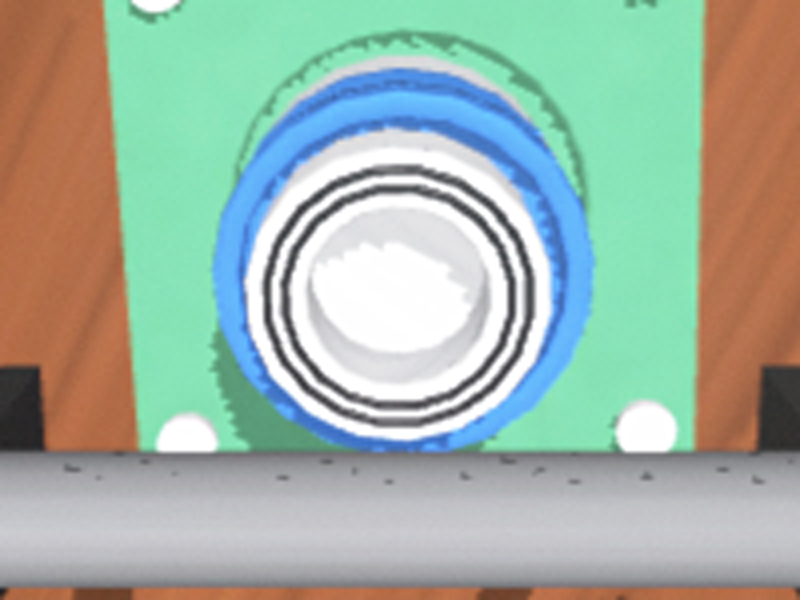

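The bearing's seal lines are concentric at crop (398,295) and it sits level in the pocket. Next, the driver.

Call:
step_arm --pt "0.12 0 0 0 0 0 -1" --pt "0.25 0 0 0 0 0 -1" --pt "0.38 0 0 0 0 0 -1" --pt "0.5 0.01 0 0 0 0 -1" --pt "0.63 0.01 0 0 0 0 -1" --pt "0.76 0.015 0 0 0 0 -1" --pt "0.88 0.015 0 0 0 0 -1" --pt "0.98 0.015 0 0 0 0 -1"

```text
time_s: 28.55
position: [0.5315, 0.0212, 0.1312]
tcp_rot: [[-0.429, 0.903, -0.005], [0.903, 0.429, 0.001], [0.003, -0.004, -1.0]]
force: [0.4, -0.3, 0.2]
opening: 1.001
grasp_force: 0.0
```

Call:
step_arm --pt "0.12 0 0 0 0 0 -1" --pt "0.25 0.005 0 0 0 0 -1" --pt "0.38 0.01 0 0 0 0 -1" --pt "0.5 0.01 0 0 0 0 -1" --pt "0.63 0.01 0 0 0 0 -1" --pt "0.76 0.015 0 0 0 0 -1" --pt "0.82 0.018 0 0 0 0 -1" --pt "0.82 0.018 0 0 0 0 -1"

```text
time_s: 29.22
position: [0.4305, 0.246, 0.1314]
tcp_rot: [[-0.433, 0.901, -0.004], [0.901, 0.433, -0.0], [0.002, -0.004, -1.0]]
force: [0.3, 0.4, 0.1]
opening: 0.999
grasp_force: 0.0
```

Call:
step_arm --pt "0 0 0.03 0 0 0 -1" --pt "0 0 0.03 0 0 0 -1" --pt "0 0 0.03 0 0 0 -1"

```text
time_s: 29.47
position: [0.4338, 0.242, 0.1224]
tcp_rot: [[-0.427, 0.904, -0.002], [0.904, 0.427, -0.001], [0.0, -0.003, -1.0]]
force: [-0.2, -1.2, -0.8]
opening: 1.004
grasp_force: 0.0
```

```bash
python3 -c "
from h import *
s=read_state();print(s['position'],s['qvel'].round(1))
snap('wrist','wb.png')
print('base',px('wb.png',(.4345,.243,0)),'disc',px('wb.png',(.4345,.243,.024)),'top',px('wb.png',(.4345,.243,.048)))
q=px('wb.png',(.4345,.243,.04))
blob('wb.png',q,lambda r,g,b:(r>b+70)&(g>b+60)&(r-g<60),70)
u,v=q.astype(int);print(u-80,v-60)
cv2.imwrite('pics/wbc.png',cv2.resize(cv2.imread('pics/wb.png')[v-60:v+60,u-80:u+80],None,fx=5,fy=5,interpolation=cv2.INTER_CUBIC))"
```

```text
[0.43376171 0.24201327 0.12243172] [-0.5 -0.7 -0.7  0.2  0.2  0. ]
base [321.28670243 227.78375094] disc [321.44268637 234.21464885] top [321.62676195 241.80370778]
blob 1852 [296 200  56  55] ell [323.2 227.1] [55.4 55.8]
241 179
```

View pics/wbc.png

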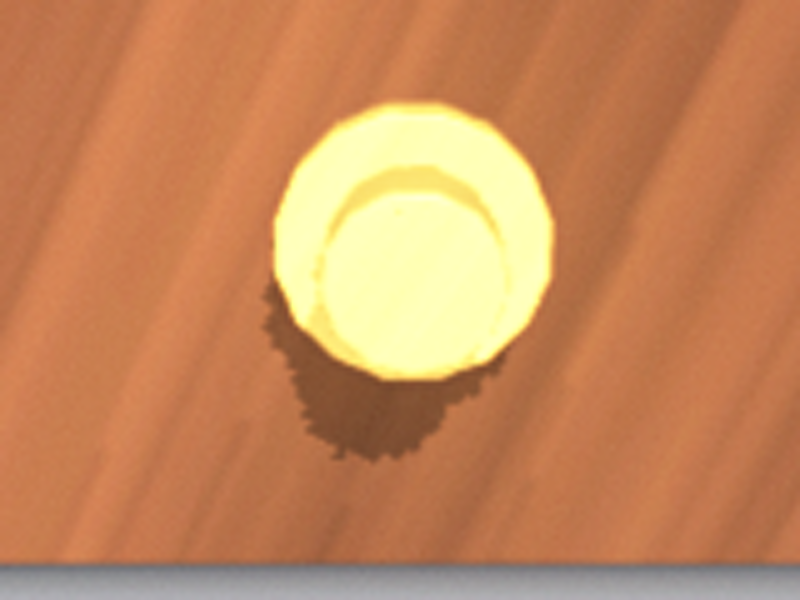

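The stem's top centre is at crop (415,285), i.e. (324,236). The disc centre is at (323.8,227.4).

```bash
python3 -c "
from h import *
a=pt('wb.png',324,237.2,.048);b=pt('wb.png',323.8,228.8,.024);print(a,b);print(go([*((a+b)/2)[:2],.0145]))"
```

```text
[0.43457628 0.24685473 0.048     ] [0.43429814 0.2477715  0.024     ]
[0.0155 0.009  0.3612]
```

Call:
step_arm --pt "0.015 0.009 0.1 0 0 0 -1" --pt "0.015 0.009 0.2 0 0 0 -1" --pt "0.015 0.009 0.29 0 0 0 -1" --pt "0.015 0.009 0.335 0 0 0 -1" --pt "0.015 0.009 0.355 0 0 0 -1" --pt "0.015 0.009 0.355 0 0 0 -1" --pt "0.015 0.009 0.355 0 0 0 -1" --pt "0.015 0.009 0.355 0 0 0 -1"

```text
time_s: 30.18
position: [0.4356, 0.2485, 0.0181]
tcp_rot: [[-0.428, 0.904, 0.002], [0.904, 0.428, 0.001], [-0.0, 0.002, -1.0]]
force: [0.6, 0.7, 0.2]
opening: 0.997
grasp_force: 0.0
```

Call:
step_arm --pt "0 0 0 0 0 0 1" --pt "0 0 0 0 0 0 1" --pt "0 0 0 0 0 0 1" --pt "0 0 0 0 0 0 1" --pt "0 0 0 0 0 0 1" --pt "0 0 0 0 0 0 1" --pt "0 0 0 0 0 0 1" --pt "0 0 0 0 0 0 1"

```text
time_s: 30.85
position: [0.4345, 0.2486, 0.0171]
tcp_rot: [[-0.429, 0.903, -0.0], [0.903, 0.429, -0.0], [-0.0, -0.0, -1.0]]
force: [0.9, 0.6, 0.1]
opening: 0.48
grasp_force: 0.0
```

Call:
step_arm --pt "0 0 0 0 0 0 1" --pt "0 0 0 0 0 0 1" --pt "0 0 0 0 0 0 1"

```text
time_s: 31.1
position: [0.4344, 0.2485, 0.0171]
tcp_rot: [[-0.429, 0.903, -0.0], [0.903, 0.429, -0.0], [0.0, -0.0, -1.0]]
force: [0.2, 0.3, -1.0]
opening: 0.317
grasp_force: 30.0
```

Call:
step_arm --pt "0 0 -0.08 0 0 0 1" --pt "0 0 -0.2 0 0 0 1" --pt "0 0 -0.32 0 0 0 1" --pt "0 0 -0.4 0 0 0 1" --pt "0 0 -0.4 0 0 0 1" --pt "0 0 -0.4 0 0 0 1"

```text
time_s: 31.6
position: [0.4349, 0.2487, 0.1379]
tcp_rot: [[-0.429, 0.903, 0.002], [0.903, 0.429, 0.001], [-0.0, 0.002, -1.0]]
force: [-0.6, 0.4, -3.6]
opening: 0.315
grasp_force: 30.0
```

```bash
python3 -c "
from h import *
s=read_state();print(s['position'],s['qvel'].round(1),s['force'],s['opening'])
snap('wrist','wd.png');p=np.array(s['position']);R=np.array(s['tcp_rot'])
for z in (-.0069,.0051): print(px('wd.png',p+R[:,2]*z))
blob('wd.png',[320,255],lambda r,g,b:(r>b+70)&(g>b+60)&(r-g<60),70)
print(go([.6561,-.2482,.13]))"
```

```text
[0.4348527  0.24867374 0.13785877] [-0.1  2.8  2.3 -0.1  0.2 -0. ] [-0.62984142  0.44262398 -3.62574408] 0.3150706822468571
[320.48598877 283.2187427 ]
[320.35972278 275.11186674]
blob 1968 [279 237  80  55] ell [318.6 269.2] [64.3 78.2]
[-1.813  -0.0392  0.0214]
```

```bash
python3 -c "
from h import *
c=capture('wrist');T=np.linalg.inv(np.array(c['T_tool_cam']));f=240/np.tan(np.radians(c['vertical_fov']/2))
for dx in (-.003,-.002,-.001,0,.001):
  r=[]
  for z in (.0051,-.0069):
    q=T@np.array([.022+dx,0,z,1]);r.append((q[1]/q[2]*f+c['cy']).round(1))
  print(dx,r)
s=read_state();print(s['position'],s['qvel'].round(1));print(go([.6566,-.2489,.13]))"
```

```text
-0.003 [np.float64(241.0), np.float64(247.0)]
-0.002 [np.float64(239.1), np.float64(245.1)]
-0.001 [np.float64(237.3), np.float64(243.1)]
0 [np.float64(235.4), np.float64(241.1)]
0.001 [np.float64(233.6), np.float64(239.2)]
[0.43286409 0.24803865 0.13570618] [-0.1  1.3  0.5  0.1  0.  -0.1]
[-1.8163 -0.0363  0.0182]
```

Call:
step_arm --pt "-0.12 0 0 0 0 0 1" --pt "-0.25 0 0 0 0 0 1" --pt "-0.38 -0.01 0 0 0 0 1" --pt "-0.5 -0.01 0 0 0 0 1" --pt "-0.63 -0.01 0 0 0 0 1" --pt "-0.76 -0.015 0 0 0 0 1" --pt "-0.88 -0.018 0 0 0 0 1" --pt "-0.98 -0.018 0 0 0 0 1"

```text
time_s: 32.37
position: [0.5549, -0.0219, 0.1344]
tcp_rot: [[-0.427, 0.904, -0.005], [0.904, 0.427, 0.001], [0.002, -0.004, -1.0]]
force: [0.1, -0.2, -4.6]
opening: 0.312
grasp_force: 30.0
```

Call:
step_arm --pt "-0.12 0 0 0 0 0 1" --pt "-0.25 0 0 0 0 0 1" --pt "-0.38 -0.01 0 0 0 0 1" --pt "-0.5 -0.01 0 0 0 0 1" --pt "-0.62 -0.015 0 0 0 0 1" --pt "-0.74 -0.018 0 0 0 0 1" --pt "-0.825 -0.018 0 0 0 0 1" --pt "-0.825 -0.018 0 0 0 0 1"

```text
time_s: 33.03
position: [0.658, -0.2517, 0.1335]
tcp_rot: [[-0.425, 0.905, 0.0], [0.905, 0.425, -0.003], [-0.003, -0.001, -1.0]]
force: [-0.4, -0.1, -2.3]
opening: 0.312
grasp_force: 30.0
```

Call:
step_arm --pt "0 0 0.02 0 0 0 1" --pt "0 0 0.04 0 0 0 1" --pt "0 0 0.05 0 0 0 1" --pt "0 0 0.05 0 0 0 1" --pt "0 0 0.05 0 0 0 1" --pt "0 0 0.05 0 0 0 1"

```text
time_s: 33.53
position: [0.6569, -0.2444, 0.1222]
tcp_rot: [[-0.43, 0.903, -0.0], [0.903, 0.43, 0.0], [0.0, -0.0, -1.0]]
force: [1.0, 0.2, -3.5]
opening: 0.312
grasp_force: 30.0
```

```bash
python3 -c "
from h import *
s=read_state();print(s['position'],s['qvel'].round(1),s['force'],s['opening']);print(go([.6562,-.2479,.0945]))"
```

```text
[ 0.65691604 -0.24436948  0.12223847] [-0.1 -0.5 -0.7 -0.   0.1 -0.1] [ 1.00138681  0.20523273 -3.48893752] 0.3117909481916425
[-0.0096 -0.0072  0.0925]
```

Bottom is at 0.105. Next to about 3 mm above the bearing top (TCP 0.109) with correction.

Call:
step_arm --pt "-0.0095 -0.007 0.01 0 0 0 1" --pt "-0.0095 -0.007 0.025 0 0 0 1" --pt "-0.0095 -0.007 0.04 0 0 0 1" --pt "-0.0095 -0.007 0.04 0 0 0 1" --pt "-0.0095 -0.007 0.04 0 0 0 1" --pt "-0.0095 -0.007 0.04 0 0 0 1"

```text
time_s: 34.03
position: [0.6562, -0.2488, 0.11]
tcp_rot: [[-0.429, 0.904, -0.0], [0.904, 0.429, 0.0], [0.0, -0.0, -1.0]]
force: [-0.0, -0.0, -2.7]
opening: 0.314
grasp_force: 30.0
```

```bash
python3 -c "
from h import *
s=read_state();print(s['position'],s['qvel'].round(1),s['force'],s['opening']);print(go([.6562,-.2479,.0945]))"
```

```text
[ 0.65618473 -0.2488092   0.11003066] [ 0.1 -0.3 -0.2  0.  -0.1 -0.1] [-8.31181292e-03 -6.07144017e-04 -2.69769160e+00] 0.31377276643240604
[0.0027 0.0013 0.0518]
```

Call:
step_arm --pt "0.002 0.001 0.008 0 0 0 1" --pt "0.002 0.001 0.016 0 0 0 1" --pt "0.002 0.001 0.024 0 0 0 1" --pt "0.002 0.001 0.03 0 0 0 1" --pt "0.002 0.001 0.03 0 0 0 1"

```text
time_s: 34.45
position: [0.6558, -0.2479, 0.1004]
tcp_rot: [[-0.429, 0.903, -0.001], [0.903, 0.429, 0.001], [0.001, -0.001, -1.0]]
force: [0.3, -0.2, -3.4]
opening: 0.309
grasp_force: 30.0
```

Call:
step_arm --pt "0 0 0.006 0 0 0 1" --pt "0 0 0.012 0 0 0 1" --pt "0 0 0.018 0 0 0 1" --pt "0 0 0.021 0 0 0 1" --pt "0 0 0.021 0 0 0 1"

```text
time_s: 34.87
position: [0.656, -0.248, 0.0945]
tcp_rot: [[-0.429, 0.903, -0.001], [0.903, 0.429, 0.0], [0.001, -0.0, -1.0]]
force: [-0.8, -0.8, -3.7]
opening: 0.312
grasp_force: 30.0
```

Nose is inside the bore, 0.4 mm above home and hanging free. Releasing.

Call:
step_arm --pt "0 0 0.0015 0 0 0 1" --pt "0 0 0.0015 0 0 0 1" --pt "0 0 0.0015 0 0 0 -1" --pt "0 0 0.0015 0 0 0 -1" --pt "0 0 0.0015 0 0 0 -1" --pt "0 0 0.0015 0 0 0 -1" --pt "0 0 0.0015 0 0 0 -1"

```text
time_s: 35.45
position: [0.6566, -0.2484, 0.0951]
tcp_rot: [[-0.429, 0.903, 0.001], [0.903, 0.429, -0.001], [-0.001, 0.001, -1.0]]
force: [0.4, -0.7, 0.6]
opening: 0.605
grasp_force: 0.0
```

Call:
step_arm --pt "0 0 -0.04 0 0 0 -1" --pt "0 0 -0.1 0 0 0 -1" --pt "0 0 -0.2 0 0 0 -1" --pt "0 0 -0.3 0 0 0 -1" --pt "0.1 0.03 -0.3 0 0 0 -1" --pt "0.22 0.06 -0.3 0 0 0 -1" --pt "0.34 0.09 -0.3 0 0 0 -1" --pt "0.46 0.12 -0.3 0 0 0 -1"

```text
time_s: 36.12
position: [0.6295, -0.1071, 0.1859]
tcp_rot: [[-0.428, 0.904, 0.002], [0.904, 0.428, -0.0], [-0.001, 0.001, -1.0]]
force: [1.1, 0.3, 0.2]
opening: 0.999
grasp_force: 0.0
```

Call:
step_arm --pt "0.12 0.03 0 0 0 0 -1" --pt "0.24 0.06 0 0 0 0 -1" --pt "0.34 0.09 0 0 0 0 -1" --pt "0.44 0.12 0 0 0 0 -1" --pt "0.44 0.12 0 0 0 0 -1" --pt "0.44 0.12 0 0 0 0 -1"

```text
time_s: 36.62
position: [0.6055, 0.0284, 0.1856]
tcp_rot: [[-0.432, 0.902, 0.001], [0.902, 0.432, -0.001], [-0.001, 0.001, -1.0]]
force: [0.8, -0.4, -0.4]
opening: 1.001
grasp_force: 0.0
```

```bash
python3 -c "
from h import *
snap('scene','s9.png');snap('top','t9.png')
a=cv2.imread('pics/s9.png')[230:410,150:370];b=cv2.imread('pics/t9.png')[60:240,90:510]
a=cv2.resize(a,(400,327),interpolation=cv2.INTER_CUBIC);b=cv2.resize(cv2.imread('pics/t9.png')[90:210,380:510],(390,327),interpolation=cv2.INTER_CUBIC)
cv2.imwrite('pics/f9.png',np.hstack([a,b]))
print(read_state()['position'],read_state()['force'])
print('stem top scene', (px('s9.png',(.6565,-.249,.125))-[150,230])*400/220,'disc',(px('s9.png',(.6565,-.249,.101))-[150,230])*400/220)"
```

```text
[0.60621518 0.02607469 0.1852597 ] [ 0.23087698 -0.28080873 -0.0625629 ]
stem top scene [163.31605712 132.56702248] disc [167.09275629 153.97018505]
```

View pics/f9.png

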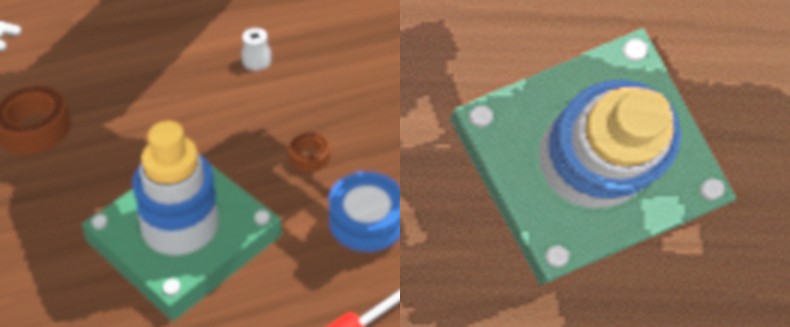

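The picture shows the full stack (ring, pulley, bearing, driver) upright in the bed. The driver's stem top is at about (166,131) against a predicted (163,133). Everything looks seated and the robot is clear, so handing in.

```bash
python3 -c "
from rig import *
print(hand_in())"
```

```text
the job is handed in; nothing more can be done
None
```

The old bearing is in the scrap tray, and the ring, pulley, new bearing and driver are stacked in the bed; the last picture shows the stack upright and seated, and I handed it in at about 37 s of the 115 s, with no verdict returned.

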